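# Receipt printer paper change: stage the roll, hold the cover open

### The arm

A 6-joint arm with a two-finger parallel gripper is mounted at the origin on the work surface. World frame = base frame: x ahead of the robot, y to its left, z up, the work surface at z = 0. Lengths are in m, angles in degrees, forces in N, time in s.
With the tool pointing down it reaches from about 0.3 to 0.75 m from the base axis. Payload 8.5 kg.
Tool frame: the origin (TCP) lies at the very end of the fingers, on their centre line; the grasp point (between the pads) lies 19 mm behind it (env.grasp_offset is the distance from the TCP to the grasp point, in m); y points along the fingers, z is the direction in which the jaws open and shut, and the axes are right-handed (so a half turn about y gives the same grasp; the last joint's range is limited). The gripper opens to 85 mm and grips with 20 to 120 N. Pads are 22 mm wide; open, the fingers measure 114 mm over their backs; the gripper's body (76 mm by 85 mm) begins 54 mm behind the grasp point. The pads swing forward as they close: fully open they stand 13 mm farther back than shut.
Start: joints at [-77.023, 21.807, 74.336, -0, 83.858, -12.336], TCP at [0.235, -0.497, 0.231] pointing down, gripper open.
Joint ranges: [-178.18, 178.18], [-50.72, 133.34], [12.68, 142.11], [-81.47, 261.47], [9.98, 163.14], [-165.26, 165.26]. Speed limits (degrees/s): [136.94, 136.94, 180, 180, 180, 180].

### API

Orientations are given as a 3x3 rotation matrix whose columns are the frame's x, y, z axes.
In Python, from rig import env gives the robot as it stands. The module is installed in compiled form; this text tells all that it offers.
- The arm moves only by the shell command python3 -m pendant 'ROWS' [FORCE]. ROWS is JSON, a list of rows, each a list of 3 entries, a list of its own where there are three numbers: the shift along the world's x, y, z as a fraction of full scale, then the turn about the world's z as a fraction of full scale, then the opening, from 0 (shut) to 1 (fully open). A call has 1 to 12 rows; each row shifts and turns the commanded pose from where the row before left it; what a row does not reach is not made up. Full scale, the value 1, is 30 mm for a shift and 5 degrees for a turn. A row lasts 1/12 s, in which the tool goes at most 41.7 mm and 7.16 degrees, less where a joint would pass 70% of its speed; a pose out of reach is approached as far as the arm can. A call with a number of a shift or a turn outside -1 to 1 is refused whole. A call with a gripper value outside its range is refused whole. The fingers move at their own pace and stop on an object; FORCE is the grip in N (left out, the last holds). Time passes only in rows, so rows that do not move let the fingers close. It gives the time, the measured TCP pose, the force and the opening at its end, in the units of the state.
- env.observe(): the state, without advancing time (a new reading comes with each control period).
- env.get_image(name): name is "side" or "top" or "wrist"; returns (picture, depth): 420x560x3 uint8, red, green, blue; 420x560 float32, m along the optical axis (not along the pixel's ray), 0 where there is no reading.
- env.camera_model(name): a dict with "camera_matrix" (3x3 intrinsics, pixels), "R" (3x3) and "t" (3): a world point X has camera coordinates R X + t; the wrist camera has in their place "tool_from_camera" (4x4, takes a point from camera to tool coordinates, whose origin is the TCP and whose axes are the tool frame's). Camera axes: x right, y down, z forward; pixel columns grow to the right and rows downward; lengths in m; the calibration is good to about 2 mm. A picture is of the moment at which its call begins: read the wrist's pose just before it. camera_model takes no time and is no camera call.
- env.close_job(): hands the job in, once; it reports no verdict.
The state is a dict: "time_s": time; "q": joint angles; "qvel": joint speeds; "joint_efforts": joint torques, N m; "position": TCP position; "tool_rot": TCP orientation; "ft_force": force on the tool from outside, world axes, zero at the start; "wrist_torque": the same for the moment, N m; "grip_width": finger opening in m.
Only numpy, scipy, OpenCV 4.12 (cv2) and the standard library are available. Lean on these libraries where they do the work, as an engineer would, in place of code of your own. Each camera call takes 0.05 s, during which the arm holds its last target.

### The job

The receipt printer is out of paper. Put the new white paper roll upright onto the spindle of its blue roll stand, pushed fully down and let go; then lift the printer's spring-shut black cover (it has a green pull tab) and hold it open with the fingers steadily at 45 degrees so that a colleague can change the roll: finish while still holding it there. Leave the other things on the counter where they are.

Things in the scene. Friction and masses are not known exactly. Their poses are not given: they have to be found in the camera images.
- printer: grey receipt printer, fixed to the counter, an open-topped box 150 (x) x 130 (y) x 96 mm high. Origin: centre of its underside; z up. Its x axis points from the cover's hinge to the cover's free edge, away from the robot (turned up to 0.35 rad either way)
- cover (a joint): angle of the flat black cover in rad: 0 shut (level), 0.785 is 45 degrees, stop at 1.4. Spring and weight always close it (about 1.5 N at the tab). The hinge lies along the printer's y axis; opening swings the free edge (+x end) up and back towards the robot. Cover 166 x 130 mm, 9 thick (1 to 10 mm above the hinge line); its free edge juts 19 mm past the printer's front wall
- cover_hinge (a point): middle of the cover's hinge line, 72 mm behind the printer's origin (-x) and 96 mm above the counter. Fixed; its axes turn with the cover and equal the printer's when shut
- cover_tab (a point): middle of the green pull tab standing on the cover: a block 28 (along x) x 14 (along y, the width to pinch) x 32 mm tall. The point lies on the middle line, 140 mm from the hinge line along the cover and 30 mm above it when shut; 20 mm above the cover's top, 12 mm below the tab's top. Moves and turns with the cover
- roll: new roll of white receipt paper standing on end, 50 mm across, 57 mm tall, with an open core hole 18 mm across right through; about 110 g. Origin: centre of its lower end, z up along the hole
- stand: roll stand, fixed to the counter: blue disc 72 mm across and 10 mm thick with a steel spindle 10 mm across upright in its middle, tapering to a point from 39 to 47 mm above the counter. Origin: centre of its underside, on the counter. A roll that is fully down stands on the disc, its origin 10 mm above the stand's
- calculator: white desk calculator 110 x 150 x 25 mm with black keys, bystander. Origin: centre of its underside
- pad_a: green-edged order pad 85 x 130 x 30 mm, bystander beyond the printer. Origin: centre of its underside
- pad_b: green-edged order pad 85 x 130 x 30 mm, bystander near the robot. Origin: centre of its underside
- stapler: red and dark steel stapler 140 x 36 x 50 mm, bystander. Origin: centre of its underside
- pills: white jar with orange cap, 60 mm across, 110 mm tall, bystander. Origin: centre of its underside
- pencup: empty yellow cup, 80 mm across, 100 mm tall, bystander. Origin: centre of its underside
Not all that is in view belongs to the job. What is shaped like the roll but pink or red is not meant.

How it is judged:
By the outcome, as a careful person would: the job done as asked, in the order asked, and still so for the second after the job is handed in, while the arm keeps its last pose, push and grip.
It also fails if it takes over 64 s, if anything falls off the work surface, if the arm or the gripper's body presses on something with over 40 N, if the wrist force passes 120 N, or if a joint passes its speed limit or range.

## Working session

There is one attempt and no reset: what is moved stays moved. The work goes in short steps, Python scripts to look and compute and a shell command to move; the robot and the scene stay as the last step left them, time stands still between calls to the robot, and variables do not carry over. Pictures are saved under pics/ and viewed, and the job is handed in when it is done.

```bash
mkdir -p pics; python3 - <<'E'
from rig import env
import cv2,numpy as np
s=env.observe();print(s)
for n in ("side","top","wrist"):
    p,d=env.get_image(n);cv2.imwrite(f"pics/{n}0.png",p[:,:,::-1]);np.save(f"pics/{n}0.npy",d)
    print(n,env.camera_model(n))
E
```

```text
{'time_s': 0.0, 'q': array([-7.70237904e+01,  2.18425252e+01,  7.43834360e+01,  1.41521186e-03,
        8.38587530e+01, -1.23364180e+01]), 'qvel': array([-0.08242309, -0.1072249 ,  0.0773788 ,  0.00313716, -0.06827216,
        0.0337262 ]), 'joint_efforts': array([ 1.06987170e-04, -4.48462272e+01, -2.31281716e+01, -1.62318720e-04,
        4.85858196e-03,  2.09554963e-05]), 'position': array([ 0.23508967, -0.49691255,  0.23070515]), 'tool_rot': array([[-9.03989531e-01, -3.08070074e-04,  4.27554479e-01],
       [-4.27554455e-01,  1.44629922e-03, -9.03988438e-01],
       [-3.39879925e-04, -9.99998907e-01, -1.43915609e-03]]), 'ft_force': array([ 0.37035529, -0.32164118, -0.75014743]), 'wrist_torque': array([ 0.01113225, -0.02020006, -0.00622001]), 'grip_width': 0.08517633225470905}
side {'camera_matrix': array([[456.07672693,   0.        , 283.00390417],
       [  0.        , 456.07672693, 213.78558072],
       [  0.        ,   0.        ,   1.        ]]), 'R': array([[-0.89468538, -0.44667028, -0.00487142],
       [-0.31523424,  0.63906909, -0.70158255],
       [ 0.31648925, -0.62616001
[... 286 characters left out ...]
.00432533],
       [-0.98505021,  0.00156688, -0.17226035],
       [ 0.17225149, -0.00466497, -0.98504196]]), 't': array([0.02512932, 0.59813924, 1.41754816])}
wrist {'camera_matrix': array([[321.82942737,   0.        , 278.38246117],
       [  0.        , 321.82942737, 209.05730606],
       [  0.        ,   0.        ,   1.        ]]), 'tool_from_camera': array([[ 5.89070027e-04,  9.58090809e-01,  2.86464053e-01,
        -7.24577184e-02],
       [ 1.55731998e-04, -2.86464187e-01,  9.58090938e-01,
        -1.43522562e-01],
       [ 9.99999814e-01, -5.19771035e-04, -3.17952862e-04,
        -3.52407650e-04],
       [ 0.00000000e+00,  0.00000000e+00,  0.00000000e+00,
         1.00000000e+00]])}
```

View pics/top0.png

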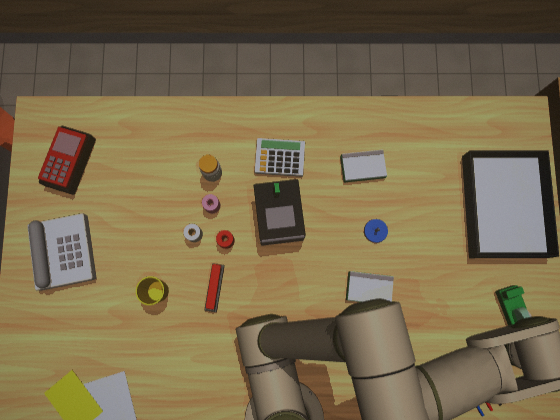

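View pics/side0.png

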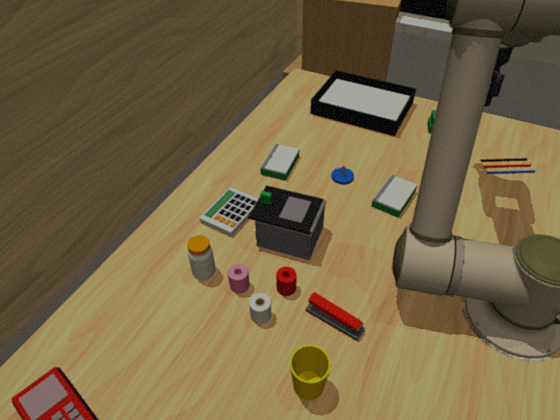

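The top picture shows the white roll at (193,232), with the pink one at (210,203) and the red one at (225,239). The stand is at (376,231) and the printer's green tab at (277,188). Next I'll measure them.

```bash
cat > h.py <<'E'
from rig import env
import cv2,numpy as np
def cloud(n,d):
    m=env.camera_model(n);K=m["camera_matrix"]
    v,u=np.mgrid[:420,:560]
    P=np.stack([(u-K[0,2])/K[0,0]*d,(v-K[1,2])/K[1,1]*d,d],-1)
    if n=="wrist":
        s=W[0];T=m["tool_from_camera"];P=P@T[:3,:3].T+T[:3,3]
        return P@s["tool_rot"].T+s["position"]
    return (P-m["t"])@m["R"]
W=[None]
E
python3 - <<'E'
from h import *
d=np.load("pics/top0.npy");P=cloud("top",d);im=cv2.imread("pics/top0.png")
print("table z",np.median(P[270:290,240:250,2]))
hs=cv2.cvtColor(im,cv2.COLOR_BGR2HSV)
def rep(n,m):
    q=P[m];print(n,m.sum(),q.mean(0).round(4),"min",q.min(0).round(4),"max",q.max(0).round(4))
def box(u0,u1,v0,v1):
    b=np.zeros((420,560),bool);b[v0:v1,u0:u1]=1;return b
for n,b in dict(white=box(178,209,218,247),pink=box(198,224,190,217),red=box(213,238,227,252)).items():
    m=b&(P[...,2]>0.048);rep(n,m)
    c,r=cv2.minEnclosingCircle(P[m][:,:2].astype(np.float32));print(c,r)
b=box(355,397,210,252)&(hs[...,1]>150)&(hs[...,0]>100)&(hs[...,0]<130);rep("stand",b);print(cv2.minEnclosingCircle(P[b][:,:2].astype(np.float32)))
b=box(355,397,210,252)&(P[...,2]>.016);rep("spindle",b)
b=box(245,315,175,250)&(P[...,2]>.098)&(P[...,2]<.113);rep("cover",b)
r=cv2.minAreaRect((P[b][:,:2]*1000).astype(np.float32));print(r)
b=box(265,290,175,200)&(P[...,2]>.122);rep("tab",b);print(cv2.minAreaRect((P[b][:,:2]*1000).astype(np.float32)))
d=np.load("pics/side0.npy");P=cloud("side",d);hs=cv2.cvtColor(cv2.imread("pics/side0.png"),cv2.COLOR_BGR2HSV)
b=box(325,360,160,190)&(hs[...,1]>150)&(hs[...,0]>100)&(hs[...,0]<130);rep("stand side",b);print(cv2.minEnclosingCircle(P[b][:,:2].astype(np.float32)))
b=box(245,275,290,328)&(P[...,2]>.05);rep("white side",b);print(cv2.minEnclosingCircle(P[b][:,:2].astype(np.float32)))
b=box(255,280,185,205)&(P[...,2]>.118);rep("tab side",b);print(cv2.minAreaRect((P[b][:,:2]*1000).astype(np.float32)))
t=cv2.imread("pics/top0.png")[160:260,170:400];cv2.imwrite("pics/c1.png",cv2.resize(t,None,fx=3.4,fy=3.4,interpolation=2))
E
```

```text
table z -0.0004294524392550539
white 210 [0.5288 0.2639 0.0903] min [0.3451 0.0308 0.048 ] max [0.5582 0.2956 1.4993]
(0.4488562047481537, 0.1586877852678299) 0.16479156911373138
pink 203 [0.6172 0.2152 0.0778] min [0.3451 0.0308 0.049 ] max [0.646  0.2416 1.4993]
(0.49330106377601624, 0.13155248761177063) 0.17931830883026123
red 207 [0.5108 0.1709 0.0842] min [0.3451 0.0308 0.0487] max [0.5381 0.1987 1.4993]
(0.4399931728839874, 0.10877629369497299) 0.12293251603841782
stand 365 [ 0.5403 -0.2776  0.0174] min [ 0.3451 -0.3141 -0.0004] max [0.5742 0.0308 1.4993]
((0.4533415138721466, -0.1374659389257431), 0.20018808543682098)
spindle 32 [ 0.5075 -0.2213  0.3038] min [ 0.3451 -0.3091  0.0162] max [0.5723 0.0308 1.4993]
cover 2591 [0.5857 0.0141 0.1055] min [ 0.4969 -0.0594  0.098 ] max [0.6795 0.086  0.1129]
((588.8370971679688, 14.235801696777344), (173.21255493164062, 130.02061462402344), 6.748734951019287)
tab 59 [0.6205 0.0222 0.2517] min [0.3451 0.0143 0.1231] max [0.6604 0.0308 1.4993]
((502.6864013671875, 22.47735595703125), (14.225179672241211, 315.328857421875), 89.55850219726562)
stand side 239 [ 0.5394 -0.2718  0.0086] min [ 0.5078 -0.3098 -0.001 ] max [ 0.5724 -0.243   0.0136]
((0.5394373536109924, -0.27584248781204224), 0.034730881452560425)
white side 309 [0.5273 0.2764 0.0643] min [0.2201 0.247  0.0502] max [0.5546 0.7672 0.9314]
((0.3855363130569458, 0.5102337002754211), 0.30568552017211914)
tab side 94 [0.6306 0.048  0.1567] min [0.2201 0.0153 0.1181] max [0.6585 0.7672 0.9314]
((429.72320556640625, 386.9165954589844), (26.150938034057617, 868.0056762695312), 30.594480514526367)
```

View pics/c1.png

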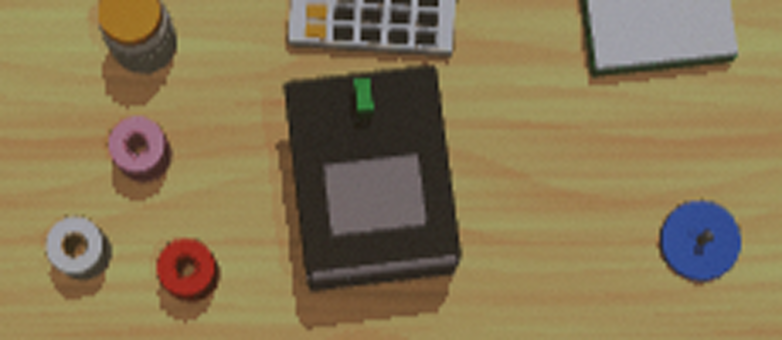

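```bash
python3 - <<'E'
from h import *
def box(u0,u1,v0,v1):
    b=np.zeros((420,560),bool);b[v0:v1,u0:u1]=1;return b
for cam,L in (("top",dict(white=(178,209,218,247,.05,.065),pink=(198,224,190,217,.05,.065),red=(213,238,227,252,.05,.065),stand=(355,397,210,252,.005,.014),spin=(355,397,210,252,.022,.06),tab=(265,290,175,200,.122,.2),cover=(245,315,175,250,.101,.112),pills=(190,230,140,190,.1,.2),pad_b=(330,410,260,310,.02,.04),pen=(130,170,270,312,.09,.11),stap=(200,228,258,316,.03,.06))),
  ("side",dict(white=(240,280,285,330,.052,.065),pink=(223,255,260,296,.052,.065),stand=(325,360,160,190,.006,.014),spin=(325,360,155,190,.022,.06),tab=(255,280,185,205,.12,.2),pills=(185,220,230,290,.1,.2)))):
    d=np.load(f"pics/{cam}0.npy");P=cloud(cam,d)
    for n,(a,b,c,e,z0,z1) in L.items():
        m=box(a,b,c,e)&(d>0)&(P[...,2]>z0)&(P[...,2]<z1);q=P[m]
        print(cam,n,m.sum(),"med",np.median(q,0).round(4),"min",q.min(0).round(4),"max",q.max(0).round(4))
        x=(q[:,:2]*1000).astype(np.float32)
        print("   circ",np.round(cv2.minEnclosingCircle(x)[0],1),round(cv2.minEnclosingCircle(x)[1],1),"rect",[np.round(k,1) for k in cv2.minAreaRect(x)])
E
```

```text
top white 198 med [0.5323 0.2688 0.0561] min [0.5088 0.2452 0.05  ] max [0.5582 0.2956 0.0638]
   circ [533.  270.3] 25.5 rect [array([533.3, 269.4]), array([48.8, 48.1]), np.float64(72.8)]
top pink 197 med [0.621  0.218  0.0563] min [0.5972 0.1931 0.0504] max [0.646  0.2416 0.0639]
   circ [621.7 218.3] 25.3 rect [array([622. , 218.5]), array([49.6, 46.2]), np.float64(46.2)]
top red 197 med [0.514  0.1741 0.0565] min [0.4903 0.1507 0.0507] max [0.5381 0.1979 0.0639]
   circ [514.3 173.4] 25.0 rect [array([514.2, 174.3]), array([47.8, 47.3]), np.float64(0.2)]
top stand 404 med [ 0.5404 -0.277   0.0088] min [ 0.4826 -0.3404  0.005 ] max [ 0.6049 -0.2193  0.014 ]
   circ [ 542.1 -275.9] 80.4 rect [array([ 543.8, -279.9]), array([121.1, 122.3]), np.float64(89.9)]
top spin 12 med [ 0.5422 -0.2769  0.0398] min [ 0.5388 -0.2823  0.0237] max [ 0.5456 -0.2743  0.0504]
   circ [ 542.7 -278.2] 4.2 rect [array([ 541.5, -277.7]), array([8.3, 5.9]), np.float64(66.0)]
top tab 54 med [0.6457 0.0214 0.1372] min [0.6333 0.0143 0.1231] max [0.6604 0.0284 0.1434]
   circ [646.4  22.7] 14.2 rect [array(
[... 1487 characters left out ...]
[ 0.5808 -0.243   0.0136]
   circ [ 547.4 -280.8] 42.7 rect [array([ 540.1, -277.5]), array([70.8, 71.9]), np.float64(9.3)]
side spin 20 med [ 0.5405 -0.2768  0.0345] min [ 0.5358 -0.282   0.0223] max [ 0.5453 -0.2737  0.0454]
   circ [ 540.3 -278.2] 5.3 rect [array([ 540.3, -277.8]), array([9.1, 8. ]), np.float64(11.1)]
side tab 87 med [0.6436 0.0255 0.1336] min [0.6313 0.0153 0.1202] max [0.6585 0.0306 0.14  ]
   circ [645.   22.6] 14.1 rect [array([644.8,  23. ]), array([27.2, 15.1]), np.float64(1.1)]
side pills 327 med [0.7214 0.2224 0.1086] min [0.6957 0.1944 0.1004] max [0.75   0.2474 0.1144]
   circ [722.6 220.2] 28.3 rect [array([722.8, 221. ]), array([51.3, 52.4]), np.float64(19.4)]
```

```bash
python3 -m pendant '[[[0.3,1,0],0,1],[[0.3,1,0],0,1],[[0.3,1,0],0,1],[[0.3,1,0],0,1],[[0.3,1,0],0,1],[[0.3,1,0],0,1],[[0.3,1,0],0,1],[[0.3,1,0],0,1],[[0.3,1,0],0,1],[[0.3,1,0],0,1],[[0.3,1,0],0,1],[[0.3,1,0],0,1]]' 30; python3 -m pendant '[[[0.4,1,0],0,1],[[0.4,1,0],0,1],[[0.4,1,0],0,1],[[0.4,1,0],0,1],[[0.4,1,0],0,1],[[0.4,1,0],0,1],[[0.4,1,0],0,1],[[0.4,1,0],0,1],[[0.4,1,0],0,1],[[0.4,1,0],0,1],[[0.4,1,0],0,1],[[0.4,1,0],0,1]]'
```

```text
time_s: 1.15
position: [0.3432, -0.1356, 0.2313]
tool_rot: [[-0.904, -0.0, 0.427], [-0.427, 0.0, -0.904], [-0.0, -1.0, -0.0]]
ft_force: [-0.1, -1.1, -0.5]
grip_width: 0.0853
time_s: 2.15
position: [0.4873, 0.2245, 0.2311]
tool_rot: [[-0.904, -0.0, 0.428], [-0.428, -0.0, -0.904], [0.0, -1.0, -0.0]]
ft_force: [0.8, -0.0, 0.1]
grip_width: 0.0853
```

```bash
python3 -m pendant '[[[0.75,0.75,0],0,1],[[0.75,0.78,0],0,1],[[0,0,0],0,1],[[0,0,0],0,1]]'; python3 - <<'E'
from h import *
W[0]=env.observe();p,d=env.get_image("wrist");cv2.imwrite("pics/w1.png",p[:,:,::-1])
P=cloud("wrist",d);np.save("pics/w1.npy",P)
m=(d>0)&(P[...,2]>.05)&(P[...,2]<.065)&(np.hypot(P[...,0]-.5325,P[...,1]-.2705)<.04)
q=(P[m][:,:2]*1000).astype(np.float32);print(m.sum(),np.median(P[m],0),cv2.minEnclosingCircle(q),W[0]["position"])
E
```

```text
time_s: 2.48
position: [0.5324, 0.2695, 0.2301]
tool_rot: [[-0.903, -0.002, 0.429], [-0.429, -0.001, -0.903], [0.002, -1.0, -0.0]]
ft_force: [-0.8, -0.2, -0.3]
grip_width: 0.0856
1678 [0.5343894  0.27003052 0.0578914 ] ((533.5216064453125, 269.6228332519531), 24.91365623474121) [0.53235085 0.2694517  0.23013055]
```

View pics/w1.png

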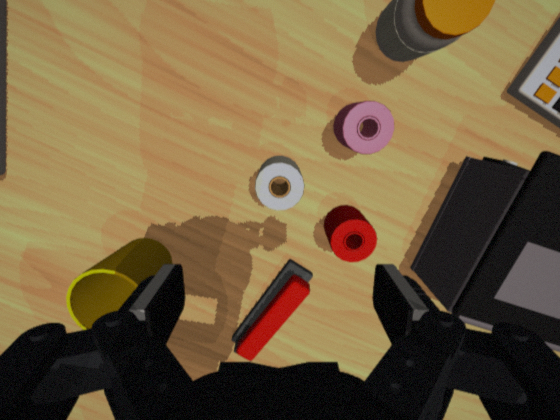

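The wrist picture shows the white roll at (280,186), standing clear between the fingers. It measures (0.5335, 0.2698), so I'll descend and grip.

```bash
python3 -m pendant '[[[0.04,0.01,-1],0,1],[[0,0,-1],0,1],[[0,0,-1],0,1],[[0,0,-1],0,1],[[0,0,-1],0,1],[[0,0,-1],0,1],[[0,0,-0.7],0,1],[[0,0,-0.4],0,1],[[0,0,0],0,1],[[0,0,0],0,1]]' && python3 -m pendant '[[[0,0,0],0,0.5],[[0,0,0],0,0.5],[[0,0,0],0,0.4],[[0,0,0],0,0.4],[[0,0,0],0,0.4],[[0,0,0],0,0.4],[[0,0,0],0,0.4],[[0,0,0],0,0.4]]' 30
```

```text
time_s: 3.37
position: [0.5331, 0.2684, 0.0188]
tool_rot: [[-0.904, -0.0, 0.427], [-0.427, -0.0, -0.904], [0.0, -1.0, -0.0]]
ft_force: [-0.3, 0.7, 0.2]
grip_width: 0.0853
time_s: 4.03
position: [0.5338, 0.2691, 0.0197]
tool_rot: [[-0.904, 0.002, 0.428], [-0.428, 0.0, -0.904], [-0.002, -1.0, 0.0]]
ft_force: [-1.6, -1.2, 6.3]
grip_width: 0.0492
```

```bash
python3 -m pendant '[[[0,0,0.5],0,0.4],[[0,0,1],0,0.4],[[0,0,1],0,0.4],[[0,0,1],0,0.4],[[0,0,1],0,0.4],[[0,0,1],0,0.4],[[0,0,0.5],0,0.4],[[0,0,0],0,0.4],[[0,0,0],0,0.4]]'; python3 - <<'E'
from h import *
p,d=env.get_image("side");cv2.imwrite("pics/s2.png",p[:,:,::-1])
E
```

```text
time_s: 4.78
position: [0.5332, 0.269, 0.1987]
tool_rot: [[-0.904, 0.001, 0.428], [-0.428, 0.0, -0.904], [-0.001, -1.0, 0.0]]
ft_force: [-0.5, -0.6, -1.8]
grip_width: 0.0494
```

View pics/s2.png

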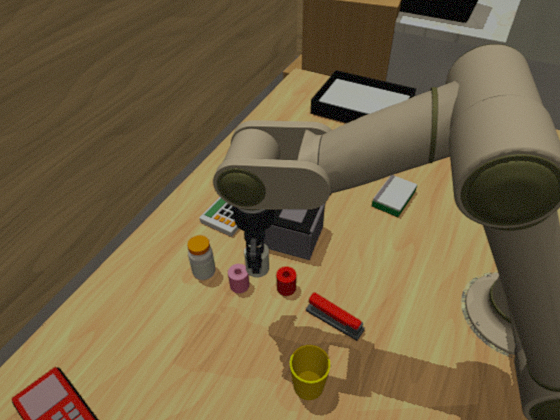

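The side picture shows the roll lifted at (257,260), upright in the fingers. Next I'll carry it to the stand.

```bash
python3 -m pendant '[[[0,-0.5,0],0,0.4],[[0,-1,0],0,0.4],[[0,-1,0],0,0.4],[[0,-1,0],0,0.4],[[0,-1,0],0,0.4],[[0,-1,0],0,0.4],[[0,-1,0],0,0.4],[[0,-1,0],0,0.4],[[0,-1,0],0,0.4]]';python3 -m pendant '[[[0,-1,0],0,0.4],[[0,-1,0],0,0.4],[[0,-1,0],0,0.4],[[0,-1,0],0,0.4],[[0,-1,0],0,0.4],[[0.1,-1,0],0,0.4],[[0.1,-1,0],0,0.4],[[0,-1,0],0,0.4],[[0,-0.7,0],0,0.4],[[0,0,0],0,0.4],[[0,0,0],0,0.4],[[0,0,0],0,0.4]]'; python3 - <<'E'
from h import *
W[0]=env.observe();p,d=env.get_image("wrist");cv2.imwrite("pics/w3.png",p[:,:,::-1])
P=cloud("wrist",d)
print(W[0]["position"])
for z0,z1,n in((.005,.014,"disc"),(.018,.05,"spindle"),(.1,.26,"roll")):
    m=(d>0)&(P[...,2]>z0)&(P[...,2]<z1)&(np.hypot(P[...,0]-.54,P[...,1]+.277)<.045)
    q=P[m]
    if len(q):print(n,len(q),np.median(q,0).round(4),q.min(0).round(4),q.max(0).round(4),cv2.minEnclosingCircle((q[:,:2]*1000).astype(np.float32)))
for n in("side","top"):
    p,d=env.get_image(n);cv2.imwrite(f"pics/{n}3.png",cv2.resize(p[140:220,290:400] if n=="side" else p[190:290,310:440],None,fx=6,fy=6,interpolation=2)[:,:,::-1])
    P=cloud(n,d);m=(d>0)&(P[...,2]>.17)&(P[...,2]<.245)&(np.hypot(P[...,0]-.54,P[...,1]+.277)<.045)
    im=p.copy();im=p.astype(int);mm=m&(im.min(2)>110);q=P[mm];print(n,len(q),len(q) and (np.median(q,0),q.min(0),q.max(0)))
E
```

```text
time_s: 5.58
position: [0.5323, 0.012, 0.1969]
tool_rot: [[-0.904, -0.003, 0.427], [-0.427, 0.0, -0.904], [0.002, -1.0, -0.002]]
ft_force: [0.8, -0.3, -0.9]
grip_width: 0.0494
time_s: 6.58
position: [0.5387, -0.2465, 0.1974]
tool_rot: [[-0.904, -0.002, 0.427], [-0.427, 0.001, -0.904], [0.001, -1.0, -0.002]]
ft_force: [0.1, 0.3, -0.6]
grip_width: 0.0494
[ 0.53870071 -0.24648662  0.19735312]
disc 3044 [ 0.5476 -0.2785  0.011 ] [ 0.515  -0.3158  0.005 ] [ 0.5782 -0.2449  0.0139] ((542.7931518554688, -280.5201110839844), 35.78474426269531)
spindle 132 [ 0.5444 -0.2788  0.0407] [ 0.5376 -0.2855  0.0187] [ 0.5476 -0.2756  0.0493] ((542.5828857421875, -280.4048767089844), 5.113647937774658)
roll 17724 [ 0.5544 -0.2595  0.2357] [ 0.5142 -0.3027  0.18  ] [ 0.574 -0.232  0.26 ] ((544.1611328125, -267.4415283203125), 39.97983169555664)
side 19 (array([ 0.55586009, -0.24479039,  0.23398436]), array([ 0.54891782, -0.25479325,  0.22886814]), array([ 0.56063037, -0.23452522,  0.23560126]))
top 0 0
```

View pics/w3.png

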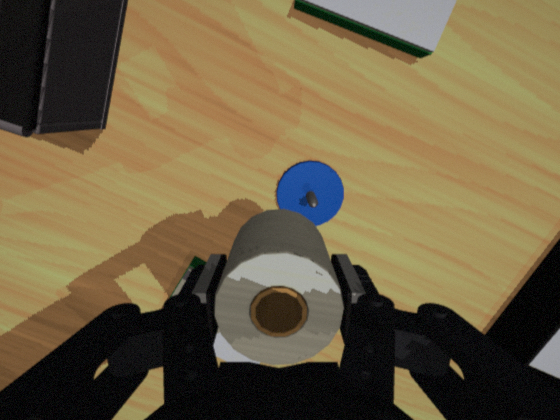

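View pics/side3.png

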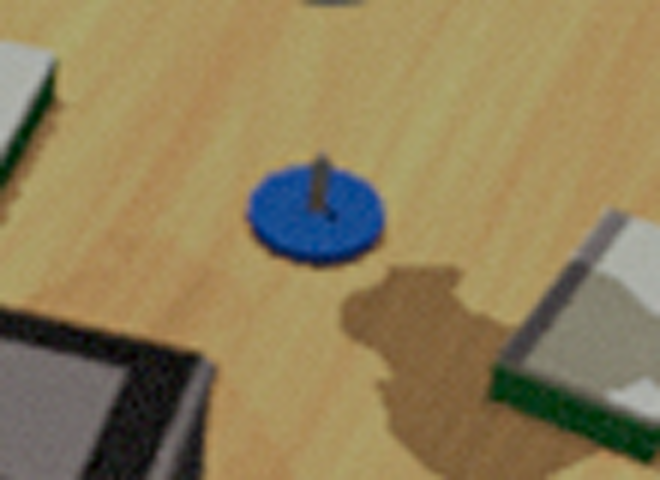

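```bash
python3 - <<'E'
from h import *
W[0]=env.observe();p,d=env.get_image("wrist");P=cloud("wrist",d)
h=(p.astype(int).min(2)>110)
b=np.zeros_like(h);b[245:365,210:348]=1
m=b&(d>0)&(abs(P[...,2]-.236)<.004)&(p.min(2)>90)
q=P[m];print(W[0]["position"],len(q),np.median(q,0),cv2.minEnclosingCircle((q[:,:2]*1000).astype(np.float32)))
# hole: pixels in window not white / depth deeper
hol=np.zeros_like(b);hol[285:340,245:312]=1
hm=hol&~m
import scipy.ndimage as nd
l,n=nd.label(hm);k=np.argmax(np.bincount(l.ravel())[1:])+1;v,u=np.where(l==k)
(e)=cv2.fitEllipse(np.stack([u,v],1)[cv2.convexHull(np.stack([u,v],1).astype(np.int32),returnPoints=False).ravel()].astype(np.float32));print("hole ellipse",e,len(u))
K=env.camera_model("wrist")["camera_matrix"];T=env.camera_model("wrist")["tool_from_camera"]
z=np.median(d[m&(abs(np.mgrid[:420,:560][0]-e[0][1])<6)])
c=np.array([(e[0][0]-K[0,2])/K[0,0]*z,(e[0][1]-K[1,2])/K[1,1]*z,z]);t=T[:3,:3]@c+T[:3,3];print("tool",t,"world",W[0]["tool_rot"]@t+W[0]["position"])
E
```

```text
[ 0.53925219 -0.24600685  0.19819358] 8683 [ 0.54207376 -0.24457329  0.23639085] ((538.5231323242188, -244.54061889648438), 25.84218406677246)
hole ellipse ((277.8302001953125, 311.37249755859375), (52.086708068847656, 62.49938201904297), 89.34721374511719) 2540
tool [-0.00064309 -0.03817802 -0.00061945] world [ 0.53958346 -0.24518684  0.23637179]
```

```bash
python3 -m pendant '[[[0.06,-0.55,0],0,0.4],[[0,-0.53,-0.5],0,0.4],[[0,0,-1],0,0.4],[[0,0,-1],0,0.4],[[0,0,-1],0,0.4],[[0,0,-0.3],0,0.4],[[0,0,0],0,0.4],[[0,0,0],0,0.4]]'; python3 - <<'E'
from h import *
W[0]=env.observe();p,d=env.get_image("wrist");cv2.imwrite("pics/w4.png",p[:,:,::-1])
print(W[0]["position"])
p,d=env.get_image("side");cv2.imwrite("pics/side4.png",cv2.resize(p[100:220,270:430],None,fx=5,fy=5,interpolation=2)[:,:,::-1])
E
```

```text
time_s: 7.45
position: [0.5417, -0.2794, 0.0855]
tool_rot: [[-0.904, 0.001, 0.428], [-0.428, -0.001, -0.904], [-0.001, -1.0, 0.001]]
ft_force: [0.2, -0.2, -0.3]
grip_width: 0.0497
[ 0.54173098 -0.27940847  0.08545992]
```

View pics/w4.png

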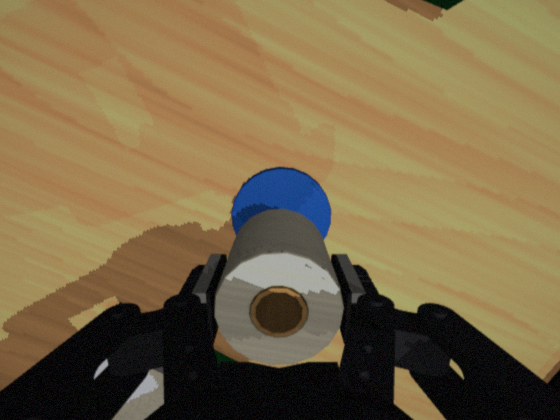

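View pics/side4.png

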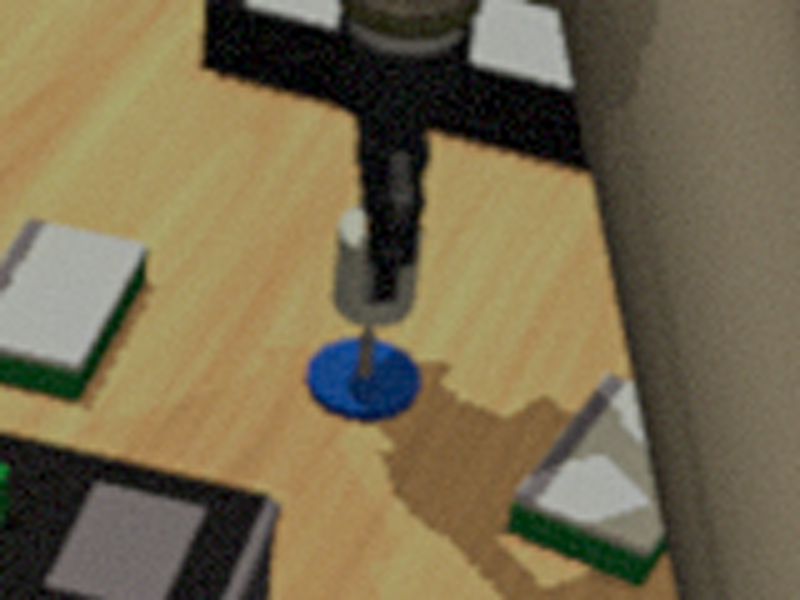

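The side crop shows the roll about 1–2 mm off the spindle axis, and the hole has 4 mm of clearance. I'll lower it gently while watching the force.

```bash
python3 -m pendant '[[[0,0,-0.3],0,0.4],[[0,0,-0.3],0,0.4],[[0,0,-0.3],0,0.4],[[0,0,-0.15],0,0.4],[[0,0,0],0,0.4],[[0,0,0],0,0.4]]' ; python3 -c "
from h import *
p,d=env.get_image('side');cv2.imwrite('pics/side5.png',cv2.resize(p[100:220,270:430],None,fx=5,fy=5,interpolation=2)[:,:,::-1])"
```

```text
time_s: 8.05
position: [0.5411, -0.2793, 0.0524]
tool_rot: [[-0.904, -0.001, 0.427], [-0.427, 0.0, -0.904], [0.0, -1.0, -0.001]]
ft_force: [-0.1, 0.1, -0.7]
grip_width: 0.0494
```

View pics/side5.png

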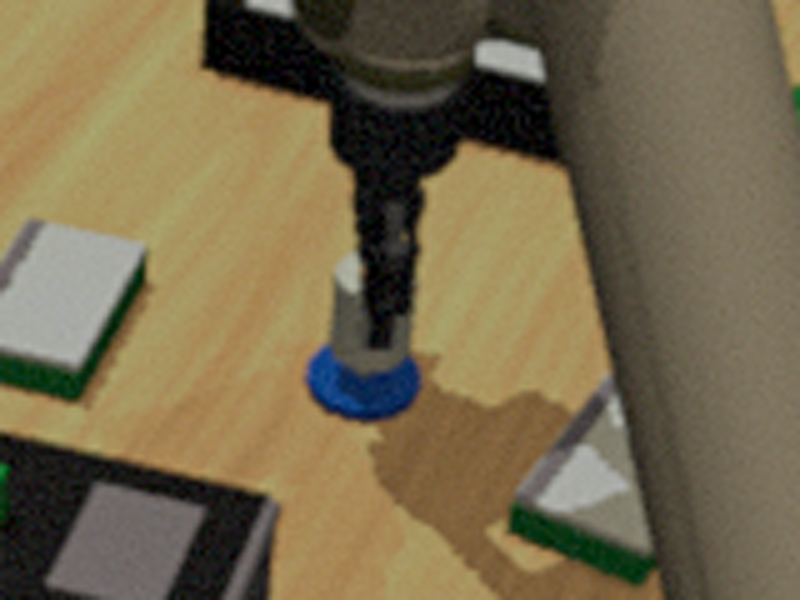

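No force, and the spindle is in the hole. I'll go on down with a light press.

```bash
python3 -m pendant '[[[0,0,-0.3],0,0.4],[[0,0,-0.25],0,0.4],[[0,0,-0.15],0,0.4],[[0,0,-0.08],0,0.4],[[0,0,0],0,0.4]]'
```

```text
time_s: 8.52
position: [0.5409, -0.2792, 0.0297]
tool_rot: [[-0.904, -0.001, 0.428], [-0.428, 0.0, -0.904], [0.0, -1.0, -0.001]]
ft_force: [-3.7, 2.0, 7.0]
grip_width: 0.0494
```

```bash
python3 -m pendant '[[[0,0,-0.03],0,0.4],[[0,0,-0.03],0,0.4],[[0,0,0],0,0.4]]' && python3 -m pendant '[[[0,0,0],0,0.7],[[0,0,0],0,0.9],[[0,0,0],0,1],[[0,0,0],0,1],[[0,0,0],0,1],[[0,0,0],0,1],[[0,0,0],0,1]]' && python3 -m pendant '[[[0,0,0.4],0,1],[[0,0,0.8],0,1],[[0,0,1],0,1],[[0,0,1],0,1],[[0,0,1],0,1],[[0,0,1],0,1],[[0,0,1],0,1],[[0,0,0.5],0,1],[[0,0,0],0,1],[[0,0,0],0,1]]'; python3 - <<'E'
from h import *
W[0]=env.observe();p,d=env.get_image("wrist");cv2.imwrite("pics/w6.png",p[:,:,::-1])
P=cloud("wrist",d)
m=(d>0)&(P[...,2]>.06)&(P[...,2]<.08)&(np.hypot(P[...,0]-.54,P[...,1]+.277)<.045)
print(np.median(P[m],0),cv2.minEnclosingCircle((P[m][:,:2]*1000).astype(np.float32)))
m=(d>0)&(P[...,2]>.0)&(P[...,2]<.014)&(np.hypot(P[...,0]-.54,P[...,1]+.277)<.07)
p,d=env.get_image("side");cv2.imwrite("pics/side6.png",cv2.resize(p[100:220,270:430],None,fx=5,fy=5,interpolation=2)[:,:,::-1])
E
```

```text
time_s: 8.77
position: [0.5409, -0.2792, 0.0296]
tool_rot: [[-0.904, -0.0, 0.428], [-0.428, -0.0, -0.904], [0.0, -1.0, 0.0]]
ft_force: [-7.9, 4.0, 20.3]
grip_width: 0.0495
time_s: 9.35
position: [0.5412, -0.2794, 0.0275]
tool_rot: [[-0.904, -0.0, 0.428], [-0.428, 0.0, -0.904], [0.0, -1.0, -0.0]]
ft_force: [0.2, -0.6, -0.5]
grip_width: 0.0855
time_s: 10.18
position: [0.5412, -0.2794, 0.2289]
tool_rot: [[-0.904, 0.001, 0.428], [-0.428, -0.001, -0.904], [-0.0, -1.0, 0.001]]
ft_force: [-0.8, 0.3, -0.7]
grip_width: 0.0857
[ 0.54186073 -0.27826792  0.06793236] ((540.6416625976562, -278.8934326171875), 24.898202896118164)
```

View pics/w6.png

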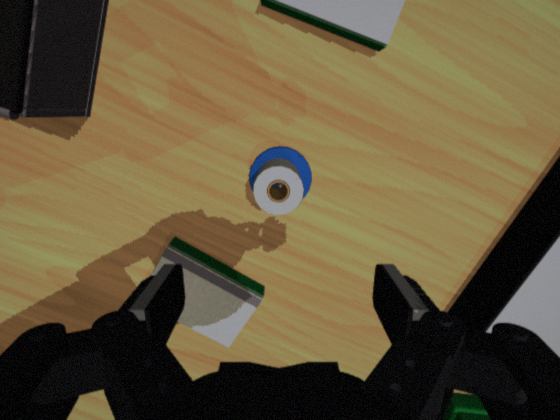

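View pics/side6.png

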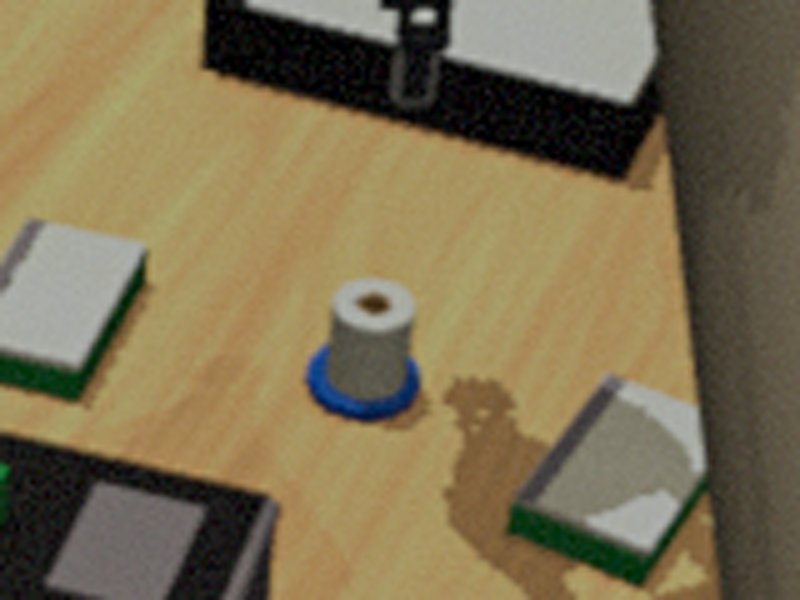

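The roll is seated: its top is at 0.068 m against 0.067 m expected, and the side and wrist pictures show it upright on the blue disc. Now I'll move over the tab, turning −18°.

```bash
python3 -m pendant '[[[0.3,0.9,0],-0.36,1],[[0.3,0.9,0],-0.36,1],[[0.32,0.92,0],-0.36,1],[[0.32,0.92,0],-0.36,1],[[0.32,0.92,0],-0.36,1],[[0.32,0.92,0],-0.36,1],[[0.32,0.92,0],-0.36,1],[[0.32,0.92,0],-0.36,1],[[0.32,0.92,0],-0.36,1],[[0.32,0.92,0],-0.36,1],[[0.32,0.92,0],0,1],[[0,0,0],0,1]]'; python3 - <<'E'
from h import *
W[0]=env.observe();p,d=env.get_image("wrist");cv2.imwrite("pics/w7.png",p[:,:,::-1])
P=cloud("wrist",d);s=W[0];print(s["position"],s["tool_rot"].round(3))
m=(d>0)&(P[...,2]>.13)&(P[...,2]<.16)&(np.hypot(P[...,0]-.645,P[...,1]-.022)<.03)
print(m.sum(),np.median(P[m],0),[np.round(k,1) for k in cv2.minAreaRect((P[m][:,:2]*1000).astype(np.float32))])
m=(d>0)&(P[...,2]>.101)&(P[...,2]<.112)&(np.hypot(P[...,0]-.58,P[...,1]-.015)<.12)
print(m.sum(),np.median(P[m],0),[np.round(k,1) for k in cv2.minAreaRect((P[m][:,:2]*1000).astype(np.float32))])
E
```

```text
time_s: 11.28
position: [0.6459, 0.0277, 0.2266]
tool_rot: [[-0.991, -0.003, 0.132], [-0.132, 0.002, -0.991], [0.002, -1.0, -0.002]]
ft_force: [-0.5, -0.3, -0.1]
grip_width: 0.0852
[0.64594162 0.02769203 0.22659874] [[-0.991 -0.003  0.132]
 [-0.132  0.002 -0.991]
 [ 0.002 -1.    -0.002]]
678 [0.64939567 0.02075317 0.13848775] [array([648.2,  20.4]), array([27.5, 13.6]), np.float64(7.6)]
23987 [0.5982231  0.01341539 0.10702966] [array([588.8,  13.6]), array([170.9, 130.4]), np.float64(6.8)]
```

View pics/w7.png

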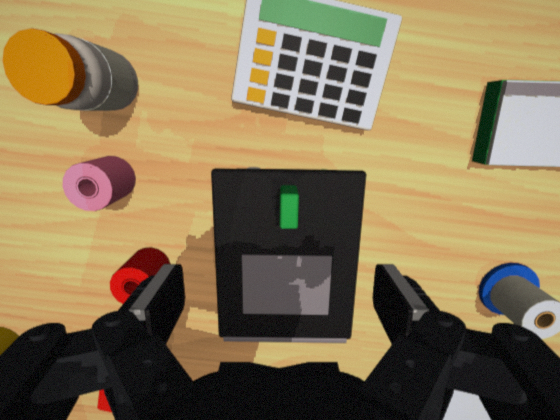

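The wrist picture shows the tab at (289,207). It measures about (0.647, 0.0212), with the printer turned about 7°. I'll descend and pinch high on the tab, so the fingertips clear the cover once it has turned.

```bash
python3 -m pendant '[[[0.04,-0.21,-0.5],0,1],[[0,0,-1],0,1],[[0,0,-1],0,1],[[0,0,-0.8],0,1],[[0,0,-0.4],0,1],[[0,0,0],0,1],[[0,0,0],0,1]]'; python3 - <<'E'
from h import *
W[0]=env.observe();print(W[0]["position"]);p,d=env.get_image("wrist");cv2.imwrite("pics/w8.png",p[:,:,::-1])
t=np.radians(np.arange(0,46,5));a,h=.140,.036
x=a*np.cos(t)-h*np.sin(t);z=a*np.sin(t)+h*np.cos(t)
for i in range(1,10):
    dx,dz=x[i]-x[i-1],z[i]-z[i-1];print(5*i,(np.array([dx*.9925,dx*.122,dz])/.03).round(3), np.round([(x[i]-x[0])*.9925,(x[i]-x[0])*.122,z[i]-z[0]],4))
E
```

```text
time_s: 11.92
position: [0.6463, 0.0158, 0.1169]
tool_rot: [[-0.992, -0.002, 0.126], [-0.126, 0.0, -0.992], [0.002, -1.0, -0.0]]
ft_force: [-0.4, -0.6, 0.7]
grip_width: 0.0853
[0.64634562 0.01584861 0.11693854]
5 [-0.121 -0.015  0.402] [-0.0036 -0.0004  0.0121]
10 [-0.156 -0.019  0.39 ] [-0.0083 -0.001   0.0238]
15 [-0.189 -0.023  0.375] [-0.014  -0.0017  0.035 ]
20 [-0.221 -0.027  0.357] [-0.0206 -0.0025  0.0457]
25 [-0.251 -0.031  0.336] [-0.0281 -0.0035  0.0558]
30 [-0.279 -0.034  0.313] [-0.0365 -0.0045  0.0652]
35 [-0.305 -0.037  0.287] [-0.0456 -0.0056  0.0738]
40 [-0.328 -0.04   0.259] [-0.0555 -0.0068  0.0816]
45 [-0.35  -0.043  0.229] [-0.066  -0.0081  0.0885]
```

View pics/w8.png

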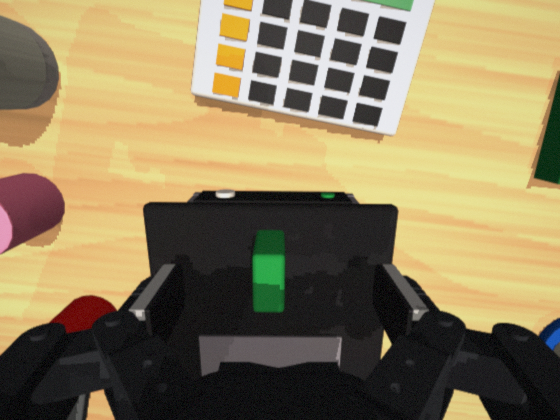

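The wrist picture shows the tab at x≈269, about 9 px left of centre, so I'll move +4.5 mm in y, 3 mm down, then close.

```bash
python3 -m pendant '[[[0.02,0.15,-0.12],0,1],[[0,0,0],0,1],[[0,0,0],0,1]]' 30 && python3 -m pendant '[[[0,0,0],0,0.4],[[0,0,0],0,0.3],[[0,0,0],0,0.2],[[0,0,0],0,0.1],[[0,0,0],0,0.05],[[0,0,0],0,0],[[0,0,0],0,0],[[0,0,0],0,0],[[0,0,0],0,0],[[0,0,0],0,0]]' 30
python3 - <<'E'
from h import *
p,d=env.get_image("wrist");cv2.imwrite("pics/w9.png",p[:,:,::-1])
E
```

```text
time_s: 12.22
position: [0.6475, 0.0214, 0.1146]
tool_rot: [[-0.992, 0.001, 0.128], [-0.128, -0.0, -0.992], [-0.001, -1.0, 0.0]]
ft_force: [0.4, -0.3, 0.2]
grip_width: 0.0854
time_s: 13.05
position: [0.6475, 0.0206, 0.1141]
tool_rot: [[-0.992, 0.0, 0.127], [-0.127, -0.001, -0.992], [-0.0, -1.0, 0.001]]
ft_force: [0.3, -5.1, 0.5]
grip_width: 0.0132
```

View pics/w9.png

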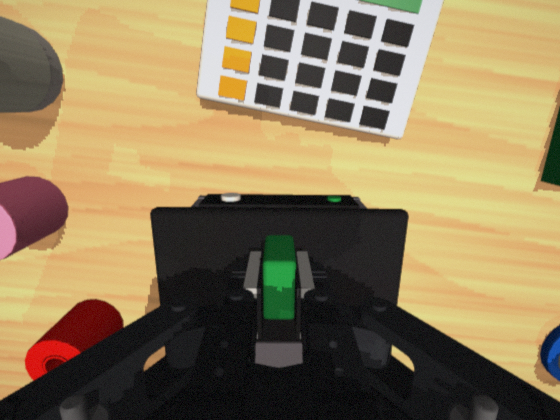

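The tab is pinched at (280,280) between the pads, 13 mm wide. I'll lift along the arc, first to about 20°.

```bash
python3 -m pendant '[[[-0.03,0.0,0.1],0,0],[[-0.04,0,0.15],0,0],[[-0.055,-0.01,0.155],0,0],[[-0.07,-0.01,0.19],0,0],[[-0.08,-0.01,0.2],0,0],[[-0.09,-0.01,0.19],0,0],[[-0.1,-0.01,0.185],0,0],[[-0.11,-0.01,0.18],0,0],[[-0.112,-0.012,0.178],0,0],[[0,0,0],0,0]]'
python3 - <<'E'
from h import *
p,d=env.get_image("side");cv2.imwrite("pics/s10.png",cv2.resize(p[120:280,200:380],None,fx=4,fy=3.75,interpolation=2)[:,:,::-1])
s=env.observe();print(s["position"],s["wrist_torque"])
E
```

```text
time_s: 13.93
position: [0.6263, 0.018, 0.16]
tool_rot: [[-0.992, -0.001, 0.127], [-0.127, -0.002, -0.992], [0.001, -1.0, 0.002]]
ft_force: [-0.2, -6.8, -3.8]
grip_width: 0.0132
[0.6264807  0.01805985 0.15970896] [-1.00560786 -0.17331773 -0.20450335]
```

View pics/s10.png

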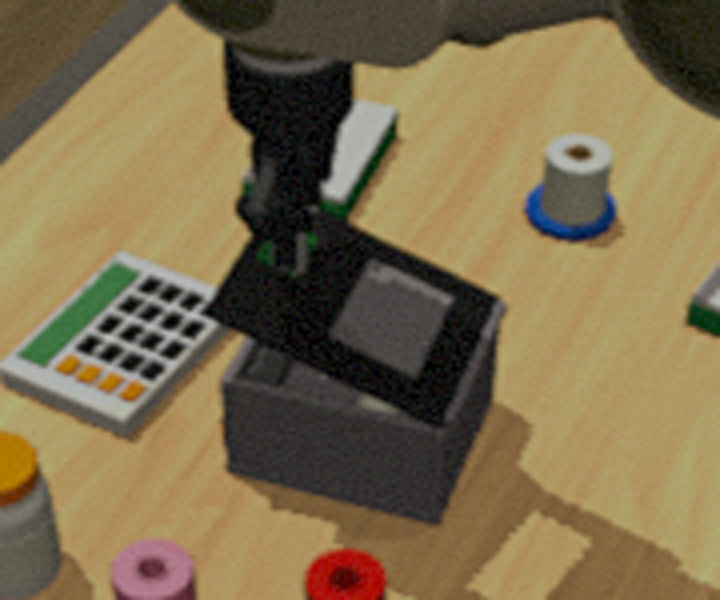

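The side picture shows the cover opening cleanly at about 20°, with the tab still in the pads. I'll carry on to 45° and ease the −7 N side force.

```bash
python3 -m pendant '[[[-0.11,0.02,0.16],0,0],[[-0.125,0.01,0.17],0,0],[[-0.135,-0.015,0.16],0,0],[[-0.14,-0.017,0.155],0,0],[[-0.15,-0.018,0.145],0,0],[[-0.155,-0.019,0.142],0,0],[[-0.16,-0.02,0.132],0,0],[[-0.168,-0.02,0.127],0,0],[[-0.17,-0.021,0.12],0,0],[[-0.175,-0.022,0.11],0,0],[[0,0,0],0,0],[[0,0,0],0,0]]'
cat > ang.py <<'E'
from h import *
import sys
s=env.observe();print(s["position"],s["ft_force"],s["grip_width"])
yaw=np.radians(7.1);ex=np.array([np.cos(yaw),np.sin(yaw),0]);ey=np.array([-ex[1],ex[0],0]);H=np.array([.647,.0213,.096])-.14*ex;H[2]=.096
for n in("side","top"):
    p,d=env.get_image(n);cv2.imwrite(f"pics/{n}{sys.argv[1]}.png",p[:,:,::-1])
    P=cloud(n,d)-H;X=P@ex;Y=P@ey;Z=P[...,2]
    m=(d>0)&(X>-.02)&(X<.16)&(abs(Y)<.06)&(Z>.012)&(p.max(2)<75)
    r=np.hypot(X,Z);th=np.degrees(np.arctan2(Z,X));m&=(r<.166)&(th>15)&(th<70)
    x,z=X[m],Z[m]
    for _ in range(8):
        c=np.polyfit(x,z,1);e=z-np.polyval(c,x);k=abs(e)<max(.004,1.5*np.median(abs(e)));x,z=x[k],z[k]
    print(n,m.sum(),len(x),"angle",np.degrees(np.arctan(c[0])),"offset at hinge x=0",c[1])
    # grey label on the cover
    m2=(d>0)&(abs(Y)<.05)&(r>.02)&(r<.12)&(th>15)&(th<70)&(p.max(2)>75)&(np.ptp(p.astype(int),2)<25) if False else None
E
python3 ang.py 11
```

```text
time_s: 14.98
position: [0.5823, 0.0129, 0.2023]
tool_rot: [[-0.992, 0.0, 0.126], [-0.126, -0.004, -0.992], [0.0, -1.0, 0.004]]
ft_force: [1.8, -14.2, -3.0]
grip_width: 0.0132
[0.58230885 0.01290057 0.20228435] [  1.75158944 -14.24455355  -2.9759533 ] 0.013219019930645181
side 1643 1195 angle 43.4050243387594 offset at hinge x=0 0.014980726830330747
top 381 279 angle 41.25785169030499 offset at hinge x=0 0.017276560207028717
```

```bash
python3 -c "
import cv2
a=cv2.imread('pics/side11.png')[100:280,190:390];cv2.imwrite('pics/s11c.png',cv2.resize(a,None,fx=3.3,fy=3.3,interpolation=2))"
```

```text
(no output)
```

View pics/s11c.png

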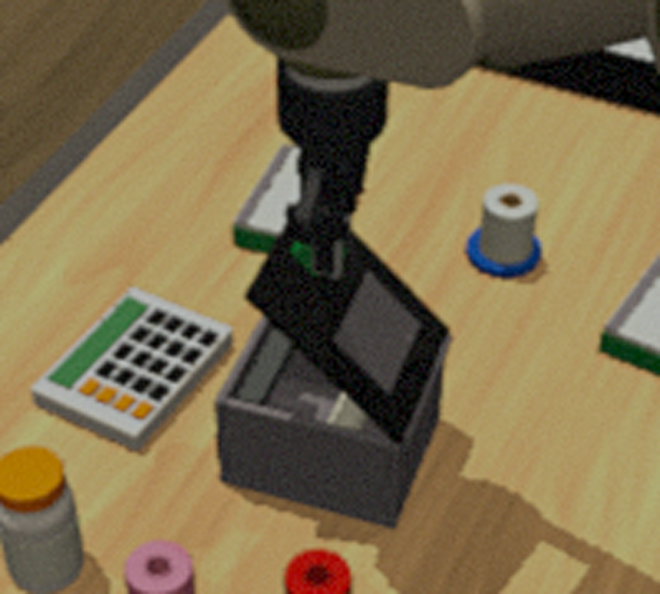

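The side picture shows the cover near 45° and held. The −y force means the tool sits too far toward +y, so I'll move 2 mm to −y and measure the angle again.

```bash
python3 -m pendant '[[[0,-0.03,0],0,0],[[0,-0.03,0],0,0],[[0,0,0],0,0],[[0,0,0],0,0]]'
cat > ang2.py <<'E'
from h import *
s=env.observe();print(s["position"],s["ft_force"],s["grip_width"])
yaw=np.radians(7.1);ex=np.array([np.cos(yaw),np.sin(yaw),0]);ey=np.array([-ex[1],ex[0],0]);H=np.array([.647,.0213,.096])-.14*ex;H[2]=.096
for n in("side","side","top","wrist"):
    W[0]=env.observe();p,d=env.get_image(n);cv2.imwrite(f"pics/{n}12.png",p[:,:,::-1])
    P=cloud(n,d)-H;X=P@ex;Y=P@ey;Z=P[...,2]
    r=np.hypot(X,Z);th=np.degrees(np.arctan2(Z,X)-np.arcsin(np.clip(.01/r,-1,1)))
    # on-cover pixels: near plane, include label
    m=(d>0)&(abs(Y)<.062)&(r>.02)&(r<.166)&(th>36)&(th<54)&~((abs(Y)<.02)&(r>.115))
    x,z=X[m],Z[m]
    for _ in range(10):
        # total LSQ line
        q=np.stack([x,z],1);c=q.mean(0);u=np.linalg.svd(q-c,full_matrices=False)[2][0];u*=np.sign(u[0])
        e=(q-c)@np.array([-u[1],u[0]]);k=abs(e)<max(.004,2.5*np.median(abs(e)));x,z=x[k],z[k]
    print(n,len(x),"line angle",np.degrees(np.arctan2(u[1],u[0])).round(2),"normal off mm",(1000*(c@[-u[1],u[0]])).round(2),"median th far",np.median(th[m&(r>.08)]).round(2),"near",np.median(th[m&(r<=.08)]).round(2))
E
python3 ang2.py
```

```text
time_s: 15.42
position: [0.5823, 0.0128, 0.2023]
tool_rot: [[-0.992, 0.0, 0.127], [-0.127, -0.001, -0.992], [-0.0, -1.0, 0.001]]
ft_force: [1.2, -7.1, -2.4]
grip_width: 0.0132
[0.58234365 0.01278332 0.20227869] [ 1.22267551 -7.10827856 -2.43956558] 0.013217840924435773
side 1475 line angle 42.96 normal off mm 11.16 median th far 43.51 near 44.4
side 1456 line angle 42.97 normal off mm 11.14 median th far 43.49 near 44.37
top 349 line angle 42.19 normal off mm 11.51 median th far 43.13 near 43.52
wrist 13843 line angle 43.33 normal off mm 10.92 median th far 43.73 near 44.13
```

View pics/wrist12.png

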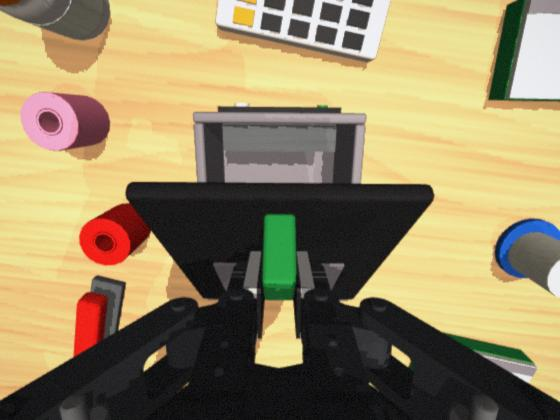

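All views agree on about 43.4°, with the tab firmly pinched at (280,255). I'll add 1.6° along the arc and relieve the rest of the side force.

```bash
python3 -m pendant '[[[-0.06,-0.035,0.035],0,0],[[-0.06,-0.035,0.035],0,0],[[0,0,0],0,0],[[0,0,0],0,0],[[0,0,0],0,0],[[0,0,0],0,0]]'; python3 ang2.py
```

```text
time_s: 16.12
position: [0.5785, 0.0121, 0.2045]
tool_rot: [[-0.992, 0.0, 0.128], [-0.128, 0.001, -0.992], [-0.0, -1.0, -0.001]]
ft_force: [2.1, 4.8, -2.1]
grip_width: 0.0131
[0.57851392 0.01211145 0.20452892] [ 2.11246328  4.78705736 -2.07253208] 0.013104077251947866
side 1450 line angle 44.76 normal off mm 11.09 median th far 45.29 near 46.08
side 1441 line angle 44.71 normal off mm 11.19 median th far 45.29 near 46.16
top 366 line angle 43.54 normal off mm 12.06 median th far 44.81 near 45.23
wrist 13426 line angle 45.06 normal off mm 10.93 median th far 45.46 near 45.87
```

About 45°. I'll check that it holds still and look over the whole scene.

```bash
python3 -m pendant '[[[0,0.01,0],0,0],[[0,0,0],0,0],[[0,0,0],0,0],[[0,0,0],0,0],[[0,0,0],0,0],[[0,0,0],0,0],[[0,0,0],0,0],[[0,0,0],0,0],[[0,0,0],0,0],[[0,0,0],0,0],[[0,0,0],0,0],[[0,0,0],0,0]]'; python3 ang2.py
```

```text
time_s: 17.32
position: [0.5785, 0.0121, 0.2045]
tool_rot: [[-0.992, -0.0, 0.127], [-0.127, 0.001, -0.992], [0.0, -1.0, -0.001]]
ft_force: [2.0, 5.1, -3.2]
grip_width: 0.0133
[0.57847558 0.01207043 0.20452828] [ 1.99171768  5.06956154 -3.17213535] 0.013260905706064044
side 1432 line angle 44.75 normal off mm 11.17 median th far 45.3 near 46.26
side 1436 line angle 44.67 normal off mm 11.26 median th far 45.28 near 46.16
top 366 line angle 44.89 normal off mm 9.97 median th far 44.85 near 44.92
wrist 13413 line angle 45.07 normal off mm 10.91 median th far 45.46 near 45.85
```

View pics/side12.png

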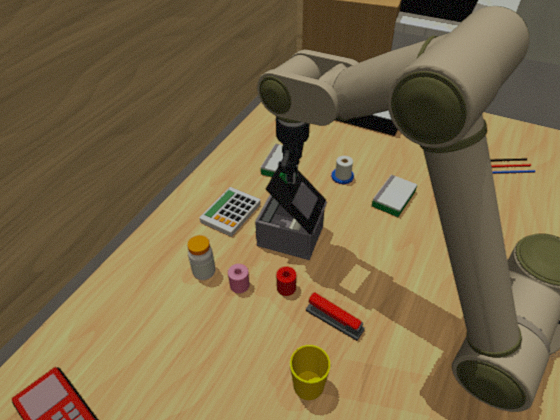

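View pics/top12.png

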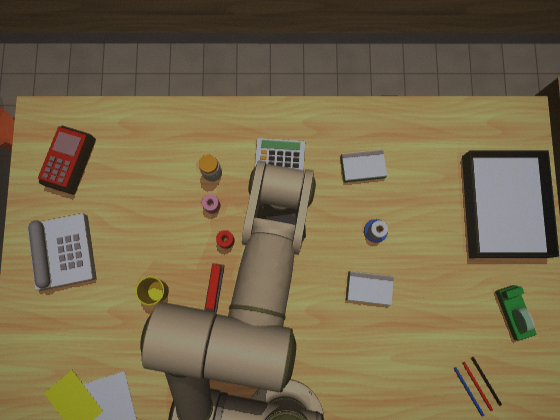

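Both pictures show the roll on the stand (side (344,168), top (377,230)), the cover steady at about 45°, and the other things where they were. I'm handing in the job.

```bash
python3 -c "
from rig import env
print(env.close_job())"
```

```text
the job is handed in; nothing more can be done
None
```

The white roll is on the stand's spindle and released. The printer cover is being held open at about 45° by the fingers on its green tab. I handed the job in at about 17.5 s of the 64 s allowed.

- **Roll:** I pressed it down with about 20 N before letting go. Its top then measured 68 mm above the counter, against 67 mm for fully down, and it looked upright on the blue disc from two views.
- **Cover angle:** after 1.2 s of holding, line fits from the three cameras gave 44.7–45.1°. Other estimates, which depend on where I placed the hinge, ranged from 44.9 to 46.3°. The tool did not drift.
- **Forces:** a side force built up during the lift, reaching about 14 N at the wrist. I eased it to about 5 N, which is still there in the final hold.
- **Other things:** in the last side and top pictures they all look to be where they started, though the arm hides part of the top view. I compared those by eye only.

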